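# Clamp a blank in the angle-drilling cradle with the T-key

### The job

Clamp the wooden blank in the sloping drilling cradle: fit the T-key into the spindle of the eccentric, feeling for the position where its square end drops fully home, and turn it clockwise until the eccentric holds the blank tight and square against the side fence. Then draw the key out and stand it upright, fully down, back in the big bore of its block, leaving the blank clamped and everything else where it lies.

Things in the scene. Friction and masses are not known exactly. Their poses are not given: they have to be found in the camera images.
- cradle: Drilling cradle of wood, fixed, base 180x180x15 mm; origin under the base's centre, x up the slope, y left. Its plywood bed slopes 30 deg, rising to +x; bed surface at [0,0,80] mm in the middle. Cross ledge (24 mm high) at the low end, side fence (28 mm) along the right (-y), eccentric on the left half. A bracket with drill bush stands at x 22..68, y -89..-7 mm, up to z 205.
- fence_face (a point): Middle of the side fence's clamping face, 14 mm above the bed. x runs up the slope along the fence, y from the fence across the bed to blank and eccentric, z square to the bed. The centre line of a blank lying flush is 22.5 mm from this face.
- blank: Sawn wooden blank, 45 (its x) x 160 (its y) x 32 mm, about 0.14 kg, loose on the bed, its long side along the fence and 1 to 6 mm clear of it, its lower end at the ledge. Origin at the centre of its underside, z square to the bed.
- eccentric: Plywood disc, 60 mm diameter, centre 10 mm off its spindle, steel boss 40 mm diameter on top. Origin on the spindle axis at the bed, z up along the axis, y from axis to disc centre. Stiff (0.25 N m), stays where left. Loose when y points straight away from the fence; starts 0.45-0.95 rad clockwise (seen from above) of that, meets the seated blank at about 1.75 rad, then gets much stiffer.
- spindle_mouth (a point): Centre of the mouth of the spindle's square socket, at the top of the boss; z out along the spindle axis (30 deg from vertical, leaning to the low end of the slope), x up the slope. Socket 20.4 mm across flats, 23 mm deep. The angle of its flats follows from no pose and differs each time: find it by touch. It turns with the eccentric (0.25 N m), which a light press does not drag round.
- t_key: T-key, 89 mm, 0.35 kg; origin at its tip, z up the shaft, x along the bar. From the tip in mm: pilot 14 dia x 6, enters the socket at any angle; square 18x18 (sides along x, y) x 16, first 3 tapered; collar 38 dia at 22-30; shaft 18 dia; wooden bar 100x22x24 centred at 77, held by a 60 N grip. Tip stops 6-9 mm below the mouth till the square matches (within about 8 deg), then drops to 22.
- key_stand: Hardwood block, 96 (x) x 80 (y) x 45 mm, fixed, origin at the centre of its underside. The key stands in its big middle bore (29 mm diameter, 36 mm deep, at the block's centre), hung by its collar on the block's top, tip 23 mm above the table. Four small empty bores of 11 mm near the corners.
- tape_measure: Bystander: yellow tape measure, 39 x 78 x 71 mm, origin under its middle.
- offcut: Bystander: sawn offcut, 55 x 130 x 22 mm, lying flat on the table, origin under its middle.
Mind the look-alikes: they are no part of the job. Leave any blue look-alike of the t_key alone.

How it is judged (in metres and radians):
On the way, in this order (a step that is already met when the one before it is completed fails the run):
1. the key is pressed fully home in the spindle's socket (tip at least 17 mm below the mouth, in line with the spindle) (z of t_key in the frame of spindle_mouth below -0.017 m and x of t_key in the frame of spindle_mouth between -0.006 and 0.006 m and y of t_key in the frame of spindle_mouth between -0.006 and 0.006 m and angle between the z axis of t_key and the z axis of spindle_mouth, either way round below 0.12 rad), for 0.2 s.
2. with the key still home, the eccentric is turned until it presses on the blank with more than 3 N and the blank lies against the fence (all of step 1 and contact force between eccentric and blank above 3 N and y of blank in the frame of fence_face between 0.0205 and 0.024 m and angle between the y axis of blank and the x axis of fence_face, either way round below 0.025 rad and x of blank in the frame of fence_face below 0.008 m and z of blank in the frame of fence_face between -0.018 and -0.01 m), for 0.2 s.
At the end, for the whole second after the job is handed in: The eccentric presses on the blank with over 3 N; the blank lies on the bed against the fence (within 1.5 mm, 0.025 rad) and the ledge (10 mm); the key stands upright (0.1 rad) and fully down in the middle bore of its block (within 6 mm); key and blank are at rest (contact force between eccentric and blank above 3 N and y of blank in the frame of fence_face between 0.0205 and 0.024 m and angle between the y axis of blank and the x axis of fence_face, either way round below 0.025 rad and x of blank in the frame of fence_face below 0.008 m and z of blank in the frame of fence_face between -0.018 and -0.01 m and horizontal distance between t_key and key_stand below 0.006 m and height (world z) of t_key below 0.029 m and angle between t_key's own z axis and vertical below 0.1 rad and linear speed of each of t_key, blank below 0.01 m/s); the robot touches nothing.
It fails at once if the tape measure is moved by more than 30 mm (distance of tape_measure from where it was at the start of the episode above 0.03 m).
It fails at once if the offcut is moved by more than 30 mm (distance of offcut from where it was at the start of the episode above 0.03 m).
It also fails if it takes over 67 s, if anything falls off the work surface, if the arm or the gripper's body presses on something with over 40 N, if the wrist force passes 120 N, or if a joint passes its speed limit or range.

### The arm

A 6-joint arm with a two-finger parallel gripper is mounted at the origin on the work surface; the furniture and walls round the work are solid. World frame = base frame: x ahead of the robot, y to its left, z up, the work surface at z = 0. Lengths are in mm, angles in rad, forces in N, time in s.
With the tool pointing down it reaches from about 275 to 750 mm from the base axis. Payload 10.2 kg.
Tool frame: the origin (TCP) lies between the finger pads; the fingertips stand 14 mm ahead of it and the grasp point (between the pads) lies 5 mm behind it (tip_reach is the distance from the TCP to the fingertips, in mm); z points along the fingers, y is the line along which they close (so a half turn about z gives the same grasp; the last joint's range is limited). The gripper opens to 85 mm and grips with 20 to 120 N. Pads are 22 mm wide; open, the fingers measure 114 mm over their backs; the gripper's body (76 mm by 85 mm) begins 54 mm behind the grasp point. The pads swing forward as they close: fully open they stand 13 mm farther back than shut.
Start: joints at [1.08, 0.313, 1.498, -0, 1.331, -0.223], TCP at [138.933, 506.289, 245.294] pointing down, gripper open.
Joint ranges: [-2.94, 2.94], [-0.97, 2.17], [0.19, 2.56], [-1.23, 4.37], [0.02, 3.11], [-2.88, 2.88]. Speed limits (rad/s): [2.39, 2.39, 3.01, 3.14, 3.14, 3.14].

### API

Orientations are given as a unit quaternion [w, x, y, z].
In Python, from rig import * gives the robot as it stands.
- The arm moves only by the tool arm_command, never from a script. Its argument "steps" is a list that holds one entry, the list of rows, each a list of 7 numbers: the opening, from 0 (shut) to 1 (fully open), then the shift along the tool's x, y, z each as a share of 0.05 m, from -1 to 1, then the turn, a rotation vector about the tool's x, y, z each as a share of 0.15 rad, from -1 to 1. A call has 1 to 8 rows; each row shifts and turns the commanded pose from where the row before left it, along the tool's axes as they then stand; what a row does not reach is not made up. A row lasts 1/8 s, in which the tool goes at most 62.5 mm and 10.7 degrees, less where a joint would pass 70% of its speed; a pose out of reach is approached as far as the arm can. A call with a number of a shift or a turn outside -1 to 1 is refused whole. A call with a gripper value outside its range is refused whole. The fingers move at their own pace and stop on an object; "squeeze" is the grip in N (left out, the last holds). Time passes only in rows, so rows that do not move let the fingers close. It gives the time, the measured TCP pose, the force, the opening and the grip force at its end, in the units of the state.
- sense(): the state, without advancing time (a new reading comes with each control period).
- capture(name): name is "scene" or "top"; returns the picture (400x640x3 uint8, red, green, blue); there is no depth.
- get_calibration(name): a dict with "intrinsics" (3x3 intrinsics, pixels), "rvec" (rotation vector, rad) and "tvec" (3), from world to camera coordinates, as OpenCV has them. Camera axes: x right, y down, z forward; pixel columns grow to the right and rows downward; lengths in mm; the calibration is good to about 2 mm. A picture is of the moment at which its call begins. get_calibration takes no time and is no camera call.
- finish_job(): hands the job in; it is judged then, once.
The state is a dict: "time_s": time; "joints": joint angles; "dq": joint speeds; "tau": joint torques, N m; "eef_pos": TCP position; "ee_rot": TCP orientation; "force": force on the tool from outside, world axes, zero at the start; "wrist_torque": the same for the moment, N m; "grip_width": opening from 0.0 (shut) to 1.0 (fully open); "grip_force": force on a finger pad.
Only numpy, scipy, OpenCV 4.12 (cv2) and the standard library are available. Lean on these libraries where they do the work, as an engineer would, in place of code of your own. Each camera call takes 0.05 s, during which the arm holds its last target. There are 200 camera calls.

## Working session

There is one attempt and no reset: what is moved stays moved. The work goes in short steps, Python scripts to look and compute and a tool call to move; the robot and the scene stay as the last step left them, time stands still between calls to the robot, and variables do not carry over. Pictures are saved under pics/ and viewed, at most 10 in all, crops included, and the job is handed in when it is done.

Besides the shell and the picture viewer there is one more tool, called after "Call:" by a JSON object that holds its "fn" and its "kwargs", one argument or row to a line. arm_command: Moves the arm, as the interface text tells. Its arguments: {"type":"object","properties":{"steps":{"type":"array"},"squeeze":{"type":"number"}},"required":["steps"]}

```bash
ls; mkdir -p pics
python3 - <<'E'
from rig import *
import cv2
print(sense())
for n in("scene","top"):
    im=capture(n); cv2.imwrite(f"pics/{n}0.png",im[:,:,::-1]); c=get_calibration(n); print(n,c)
a=cv2.imread("pics/scene0.png")
E
```

```text
pics
{'time_s': 0.0, 'joints': array([ 1.07959269e+00,  3.13436328e-01,  1.49845693e+00,  9.57176723e-06,
        1.33099112e+00, -2.23392121e-01]), 'dq': array([-8.53491547e-04, -4.78534299e-04,  2.26558644e-04, -2.62476245e-05,
        2.27366669e-03, -8.54287596e-04]), 'tau': array([-1.44921294e-03, -4.12268364e+01, -2.59729260e+01, -3.05651392e-04,
        4.27658888e-03, -1.00393967e-05]), 'eef_pos': array([138.81358311, 506.0623369 , 244.73458856]), 'ee_rot': array([-2.30241288e-04,  1.33507048e-01,  9.91047653e-01, -6.03447787e-04]), 'force': array([-0.29512614, -0.10657397, -0.64967334]), 'wrist_torque': array([ 0.01792181,  0.01815586, -0.06803058]), 'grip_force': 0.0, 'grip_width': 1.0024796061962202}
scene {'intrinsics': array([[429.9340195 ,   0.        , 314.54322676],
       [  0.        , 429.9340195 , 208.44074807],
       [  0.        ,   0.        ,   1.        ]]), 'rvec': array([ 2.34757689, -0.82212929,  0.29356679]), 'tvec': array([-219.04753655,  482.85060446,  580.90052408])}
top {'intrinsics': array([[395.73706037,   0.        , 325.65311483],
       [  0.        , 395.73706037, 196.40798606],
       [  0.        ,   0.        ,   1.        ]]), 'rvec': array([ 2.23249663, -2.19075949,  0.08862887]), 'tvec': array([ 250.35588279,  495.75226849, 1010.35616261])}
```

View pics/scene0.png

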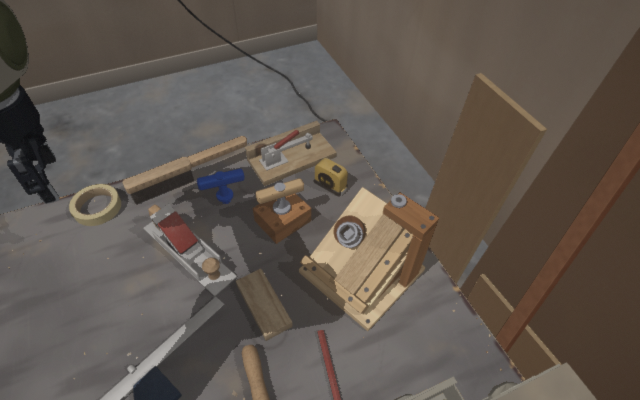

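View pics/top0.png

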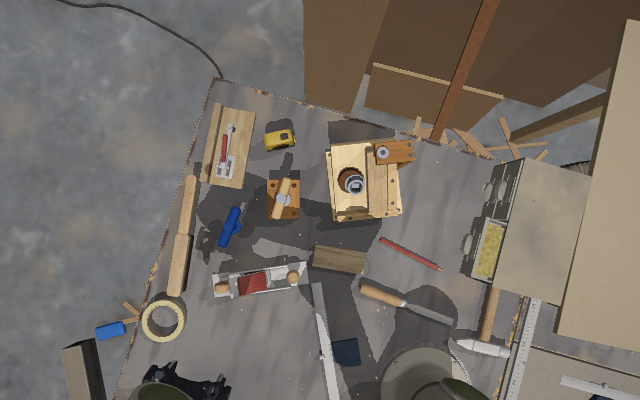

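The scene view shows the key at (280,195) in its block at (283,217), the boss at (350,233), the bracket at (410,215) and a blue look-alike at (222,183). The top view has the key at (284,197), the boss at (355,184) and the bracket at (393,152). I'll enlarge both.

```bash
cat > h.py <<'E'
import numpy as np, cv2
from rig import *
from scipy.spatial.transform import Rotation as R
def cam(n):
    c=get_calibration(n); Rm=cv2.Rodrigues(np.array(c["rvec"]))[0]; return c["intrinsics"],Rm,np.array(c["tvec"])
def ray(n,uv):
    K,Rm,t=cam(n); d=Rm.T@np.linalg.solve(K,[uv[0],uv[1],1.]); return -Rm.T@t,d/np.linalg.norm(d)
def onz(n,uv,z):
    o,d=ray(n,uv); return o+d*(z-o[2])/d[2]
def tri(us,ut):
    o1,d1=ray("scene",us);o2,d2=ray("top",ut)
    s=np.linalg.lstsq(np.c_[d1,-d2],o2-o1,rcond=None)[0]; a=o1+s[0]*d1;b=o2+s[1]*d2
    return (a+b)/2,np.linalg.norm(a-b)
def proj(n,p):
    K,Rm,t=cam(n); q=K@(Rm@np.array(p,float)+t); return q[:2]/q[2]
E
python3 - <<'E'
from h import *
a=cv2.imread("pics/scene0.png");b=cv2.imread("pics/top0.png")
cv2.imwrite("pics/s1.png",cv2.resize(a[170:330,240:450],None,fx=3.75,fy=3.75,interpolation=cv2.INTER_CUBIC))
cv2.imwrite("pics/t1.png",cv2.resize(b[120:240,255:425],None,fx=4.5,fy=4.5,interpolation=cv2.INTER_CUBIC))
E
```

```text
(no output)
```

View pics/s1.png

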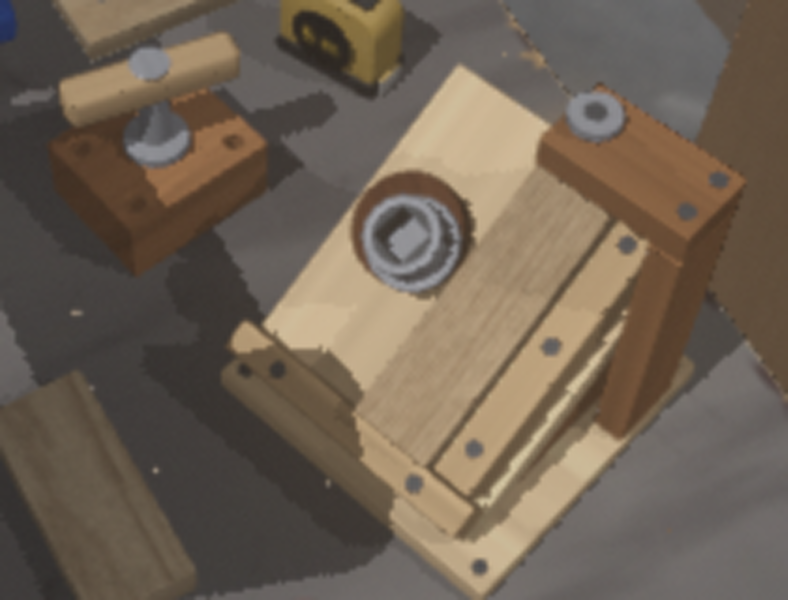

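View pics/t1.png

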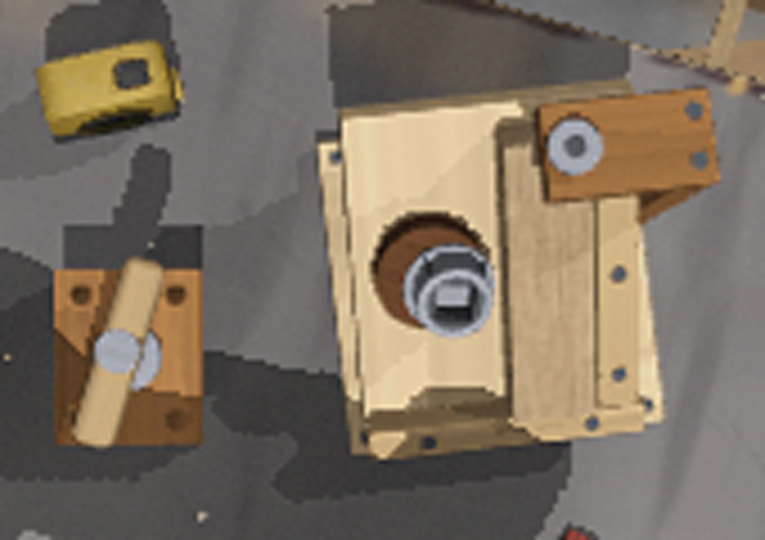

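The enlarged views show the cradle, low end towards the bottom-left in the scene view and downwards in the top view, and the stand with the yellow key. I'll triangulate, then zoom on the boss.

Run:
```python
from h import *
np.set_printoptions(precision=1,suppress=True)
S=lambda x,y:((x+.5)/3.75-.5+240,(y+.5)/3.75-.5+170)
T=lambda x,y:((x+.5)/4.5-.5+255,(y+.5)/4.5-.5+120)
print("cams",ray("scene",(0,0))[0],ray("top",(0,0))[0])
P=dict(keycap=((151,64),(117,351)),blockhole1=((233,142),(175,294)),blockhole2=((138,205),(177,420)),blockhole3=((84,148),(81,294)),
 mouthA=((403,237),(455,298)),mouthB=((412,243),(455,298)),fsc1=((474,449),(618,374)),fsc2=((551,346),(618,273)),ledgeR=((414,484),(592,423)),ledgeL=((278,369),(428,442)),baseR=((480,566),(648,404)),baseL=((244,370),(364,438)),bush=((596,112),(575,146)),br1=((718,180),(694,110)),br2=((686,211),(699,160)),
 blankTL=((358,415),(510,420)), blockTR=((266,146),(202,269)),blockTL=((53,146),(54,269)),blockBR=((137,232),(202,444)))
for k,(s,t) in P.items(): print(k,*tri(S(*s),T(*t)))
print("barends z~105",onz("top",T(145,263),110)[:2],onz("top",T(97,442),110)[:2])
a=cv2.imread("pics/scene0.png");b=cv2.imread("pics/top0.png")
f=lambda i:cv2.resize(i,None,fx=11,fy=11,interpolation=cv2.INTER_CUBIC)
cv2.imwrite("pics/z.png",np.hstack([f(a[212:252,331:367]),f(b[165:205,334:370])]))
```

```text
cams [ 176.8 -126.   755.9] [ 440.9  291.  1024.8]
keycap [482.2 365.9 110.6] 2.580734063049273
blockhole1 [516.9 340.7  41.9] 1.6742938372261855
blockhole2 [447.9 337.7  42.6] 2.7682549129264817
blockhole3 [492.6 410.4  -4.3] 57.951272912126505
mouthA [511.5 193.8 114.5] 0.018114072007627078
mouthB [513.6 192.  109.3] 4.042891168932658
fsc1 [476.2 100.9  75.6] 1.7213168978513806
fsc2 [527.6 107.6 106.7] 1.7715593537328154
ledgeR [449.7 111.3  56.7] 1.2958146398988473
ledgeL [437.9 200.8  57.5] 1.8168883436696575
baseR [461.3  71.9  16.7] 1.1456916835788025
baseL [439.8 232.9  12.6] 2.8407570557147017
bush [577.5 147.7 203.4] 1.5461118819093158
br1 [596.9  90.3 196.2] 0.9125034961627153
br2 [573.3  87.6 196. ] 1.1211241384312978
blankTL [451.3 155.9  58.7] 3.263124325891739
blockTR [530.5 326.5  41.6] 0.28721184422853824
blockTL [496.5 431.8 -20.1] 82.2631052520351
blockBR [435.8 323.2  43.4] 4.65632108237025
barends z~105 [526.7 353.4] [434.3 375.8]
```

View pics/z.png

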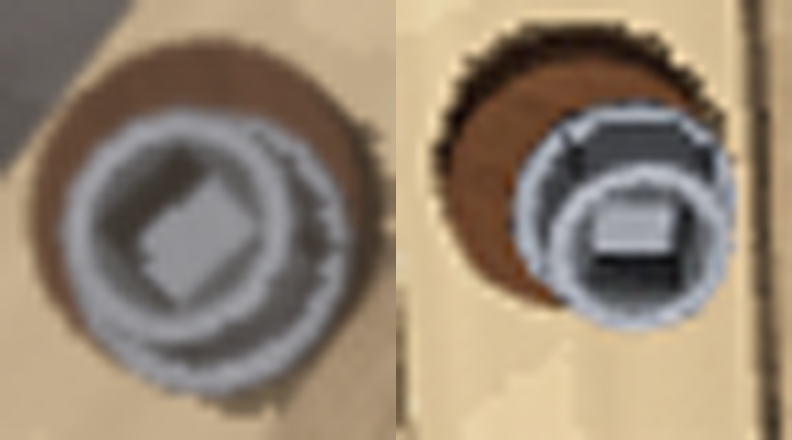

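The zoom shows the boss rim at scene (178,227) and top (243,245) in zoom pixels, and a visible socket square. From it I'll refine the mouth, guess the flats and plan the moves.

```bash
cat >> h.py <<'E'
from scipy.linalg import fractional_matrix_power as fmp
YAW=np.radians(7.5); ex=np.array([np.cos(YAW),np.sin(YAW),0]); s=-.5*ex+np.array([0,0,.75**.5])
xs=np.cross(np.array([-ex[1],ex[0],0]),s)   # up the slope
ys=np.cross(s,xs)
def H(Rm,p): M=np.eye(4);M[:3,:3]=Rm;M[:3,3]=p;return M
def now():
    st=sense(); q=st["ee_rot"]; return H(R.from_quat([q[1],q[2],q[3],q[0]]).as_matrix(),st["eef_pos"])
def tool(z,x):
    z=z/np.linalg.norm(z); x=x-z*(x@z); x/=np.linalg.norm(x); return np.c_[x,np.cross(z,x),z]
def step(T0,T1,n):
    F=np.real(fmp(np.linalg.inv(T0)@T1,1/n)); r=R.from_matrix(F[:3,:3]).as_rotvec()
    print(n,"rows of",np.round(np.r_[F[:3,3]/50,r/.15],3).tolist())
E
python3 - <<'E'
from h import *
np.set_printoptions(precision=2,suppress=True)
Zs=lambda x,y:((x+.5)/11-.5+331,(y+.5)/11-.5+212)
Zt=lambda x,y:((x+.5)/11-.5+334,(y+.5)/11-.5+165)
m,e=tri(Zs(178,227),Zt(243,245)); print("mouth",m,e)
def pl(n,uv,d):
    o,v=ray(n,uv); p=o+v*(((m-d*s)-o)@s)/(v@s)-m; return np.array([p@xs,p@ys])
for d in(0,23):
  for n,Q in(("scene",[Zs(215,175),Zs(255,235),Zs(180,305),Zs(140,240)]),("top",[Zt(201,205),Zt(281,205),Zt(272,255),Zt(196,252)])):
    q=[pl(n,u,d) for u in Q]; print(n,d,*q)
    for i in range(4):
        w=q[(i+1)%4]-q[i]; print("  len %.1f ang %.1f"%(np.linalg.norm(w),np.degrees(np.arctan2(w[1],w[0]))%90))
for n,Q in(("scene",[(65,227),(290,227),(178,110),(178,345)]),("top",[(154,245),(332,245),(243,163),(243,328)])):
    print(n,[np.linalg.norm(pl(n,(Zs if n=="scene" else Zt)(*u),0)) for u in Q])
T0=now(); key=np.array([482.2,365.5,0])
b=R.from_euler('z',-13.6,degrees=True).apply([-1,0,0])
step(T0,H(tool(np.array([0,0,-1.]),b),key+[0,0,150]),8)
E
```

```text
mouth [509.54 193.96 118.03] 1.3567078939762156
scene 0 [11.04 -0.23] [  7.01 -12.13] [-9.64 -9.02] [-5.05  3.45]
  len 12.6 ang 71.3
  len 16.9 ang 79.4
  len 13.3 ang 69.8
  len 16.5 ang 77.1
top 0 [9.79 8.79] [ 7.75 -7.95] [-3.63 -5.55] [-0.96 10.4 ]
  len 16.9 ang 83.0
  len 11.6 ang 78.1
  len 16.2 ang 80.5
  len 10.9 ang 81.5
scene 23 [11.47  8.29] [ 7.32 -3.98] [-9.85 -0.77] [-5.12 12.09]
  len 13.0 ang 71.3
  len 17.5 ang 79.4
  len 13.7 ang 69.8
  len 17.0 ang 77.1
top 23 [-1.4   6.06] [ -3.5  -11.15] [-15.2   -8.69] [-12.46   7.72]
  len 17.3 ang 83.0
  len 12.0 ang 78.1
  len 16.6 ang 80.5
  len 11.2 ang 81.5
scene [np.float64(18.933533726388063), np.float64(19.822262370835684), np.float64(20.028096174946683), np.float64(19.861089521915673)]
top [np.float64(19.204432416814228), np.float64(18.528211856710136), np.float64(18.355907782204195), np.float64(20.09466947253282)]
8 rows of [-0.919, -0.124, 0.237, -0.001, -0.0, -0.025]
```

Call:
{"fn": "arm_command", "kwargs": {
  "steps": [
    [[1,-0.92,-0.124,0.237,0,0,-0.025],[1,-0.92,-0.124,0.237,0,0,-0.025],[1,-0.92,-0.124,0.237,0,0,-0.025],[1,-0.92,-0.124,0.237,0,0,-0.025],[1,-0.92,-0.124,0.237,0,0,-0.025],[1,-0.92,-0.124,0.237,0,0,-0.025],[1,-0.92,-0.124,0.237,0,0,-0.025],[1,-0.92,-0.124,0.237,0,0,-0.025]]
  ],
  "squeeze": 60
}}

```text
time_s: 1.1
eef_pos: [483.8, 364.8, 149.7]
ee_rot: [-0.0, 0.119, 0.993, -0.0]
force: [0.7, 0.5, 0.2]
grip_width: 0.997
grip_force: 0.0
```

Run:
```python
from h import *
cv2.imwrite("pics/top2.png",cv2.resize(capture("top")[120:240,255:425,::-1],None,fx=4,fy=4,interpolation=cv2.INTER_CUBIC))
T0=now(); print(T0.round(3)); b=R.from_euler('z',-13.6,degrees=True).apply([-1,0,0])
step(T0,H(tool(np.array([0,0,-1.]),b),[482.2,365.5,95]),3)
```

```text
[[-9.71000e-01  2.39000e-01 -0.00000e+00  4.87773e+02]
 [ 2.39000e-01  9.71000e-01 -2.00000e-03  3.61913e+02]
 [-0.00000e+00 -2.00000e-03 -1.00000e+00  1.47859e+02]
 [ 0.00000e+00  0.00000e+00  0.00000e+00  1.00000e+00]]
3 rows of [0.042, 0.015, 0.352, -0.004, 0.0, -0.008]
```

View pics/top2.png

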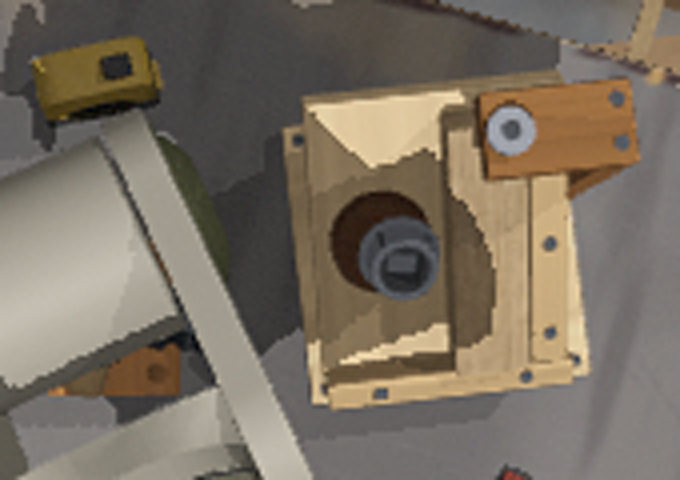

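The arm hides the key in this view, with the cradle clear at (400,265). The arm is still settling, so I'll descend and check before closing.

Call:
{"fn": "arm_command", "kwargs": {
  "steps": [
    [[1,0,0,0.36,0,0,0],[1,0,0,0.36,0,0,0],[1,0,0,0.36,0,0,0],[1,0,0,0,0,0,0]]
  ]
}}

```text
time_s: 1.65
eef_pos: [481.7, 365.4, 94.9]
ee_rot: [-0.001, 0.118, 0.993, -0.001]
force: [-0.8, -0.3, 0.2]
grip_width: 1.001
grip_force: 0.0
```

Call:
{"fn": "arm_command", "kwargs": {
  "steps": [
    [[0,0,0,0,0,0,0],[0,0,0,0,0,0,0],[0,0,0,0,0,0,0],[0,0,0,0,0,0,0],[0,0,0,0,0,0,0],[0,0,0,0,0,0,0]]
  ]
}}

```text
time_s: 2.4
eef_pos: [482.8, 365.8, 97.1]
ee_rot: [0.0, 0.119, 0.993, 0.0]
force: [-0.2, -0.1, 5.6]
grip_width: 0.242
grip_force: 59.0
```

Run:
```python
from h import *
st=sense(); print(st["grip_width"],st["grip_force"],now().round(3),st["force"],st["wrist_torque"])
```

```text
0.24245361319575046 59.000592827796936 [[-9.72000e-01  2.36000e-01  1.00000e-03  4.82827e+02]
 [ 2.36000e-01  9.72000e-01  1.00000e-03  3.65766e+02]
 [-1.00000e-03  1.00000e-03 -1.00000e+00  9.70610e+01]
 [ 0.00000e+00  0.00000e+00  0.00000e+00  1.00000e+00]] [-0.23890924 -0.07238867  5.64524863] [0.07900387 0.06409833 0.04749047]
```

Grasped, with an opening of about 21 mm against the 22 mm bar. Lifting.

Call:
{"fn": "arm_command", "kwargs": {
  "steps": [
    [[0,0,0,-0.4,0,0,0],[0,0,0,-0.6,0,0,0],[0,0,0,-0.7,0,0,0],[0,0,0,-0.5,0,0,0],[0,0,0,0,0,0,0],[0,0,0,0,0,0,0]]
  ],
  "squeeze": 80
}}

```text
time_s: 3.15
eef_pos: [482.0, 365.3, 204.6]
ee_rot: [-0.001, 0.119, 0.993, -0.001]
force: [-0.6, 0.8, -3.7]
grip_width: 0.242
grip_force: 77.9
```

Run:
```python
from h import *
T0=now(); print(T0[:3,3],sense()["force"],sense()["grip_width"])
m=np.array([509.5,194,118]); a=np.radians(-12)
b=-(np.cos(a)*xs+np.sin(a)*ys)
T1=H(tool(-s,b),m+s*(72.5+22)); print(T1.round(3))
step(T0,T1,8)
```

```text
[481.9545443  365.25991601 204.56547603] [-0.59698904  0.82268448 -3.74385044] 0.24211044547540822
[[-8.67000e-01  5.10000e-02  4.96000e-01  4.62654e+02]
 [ 9.60000e-02  9.93000e-01  6.50000e-02  1.87833e+02]
 [-4.89000e-01  1.04000e-01 -8.66000e-01  1.99839e+02]
 [ 0.00000e+00  0.00000e+00  0.00000e+00  1.00000e+00]]
8 rows of [-0.026, -0.446, -0.006, -0.126, -0.421, -0.129]
```

Call:
{"fn": "arm_command", "kwargs": {
  "steps": [
    [[0,-0.026,-0.446,-0.006,-0.126,-0.421,-0.129],[0,-0.026,-0.446,-0.006,-0.126,-0.421,-0.129],[0,-0.026,-0.446,-0.006,-0.126,-0.421,-0.129],[0,-0.026,-0.446,-0.006,-0.126,-0.421,-0.129],[0,-0.026,-0.446,-0.006,-0.126,-0.421,-0.129],[0,-0.026,-0.446,-0.006,-0.126,-0.421,-0.129],[0,-0.026,-0.446,-0.006,-0.126,-0.421,-0.129],[0,-0.026,-0.446,-0.006,-0.126,-0.421,-0.129]]
  ]
}}

```text
time_s: 4.15
eef_pos: [462.4, 187.4, 199.8]
ee_rot: [0.256, 0.038, 0.965, 0.044]
force: [-0.5, -1.0, -3.2]
grip_width: 0.244
grip_force: 78.3
```

Call:
{"fn": "arm_command", "kwargs": {
  "steps": [
    [[0,0,0,0,0,0,0],[0,0,0,0,0,0,0],[0,0,0,0,0,0,0]]
  ]
}}

```text
time_s: 4.53
eef_pos: [463.5, 188.8, 201.2]
ee_rot: [0.256, 0.038, 0.965, 0.045]
force: [-0.4, 0.4, -2.6]
grip_width: 0.243
grip_force: 78.4
```

Run:
```python
from h import *
a=capture("scene");b=capture("top")
f=lambda i:cv2.resize(i[:,:,::-1],None,fx=5,fy=5,interpolation=cv2.INTER_CUBIC)
cv2.imwrite("pics/pre.png",np.hstack([f(a[180:270,310:390]),f(b[140:230,315:395])]))
T0=now(); print(T0.round(3),sense()["joints"].round(2))
m=np.array([509.5,194,118]); a=np.radians(-12)
T1=H(tool(-s,-(np.cos(a)*xs+np.sin(a)*ys)),m+s*(72.5+22)); step(T0,T1,1)
```

```text
[[-8.66000e-01  5.00000e-02  4.98000e-01  4.63448e+02]
 [ 9.60000e-02  9.93000e-01  6.70000e-02  1.88703e+02]
 [-4.91000e-01  1.06000e-01 -8.65000e-01  2.01282e+02]
 [ 0.00000e+00  0.00000e+00  0.00000e+00  1.00000e+00]] [ 0.16  0.09  1.99 -0.03  0.53 -1.32]
1 rows of [0.026, -0.021, 0.016, 0.011, 0.016, -0.003]
```

View pics/pre.png

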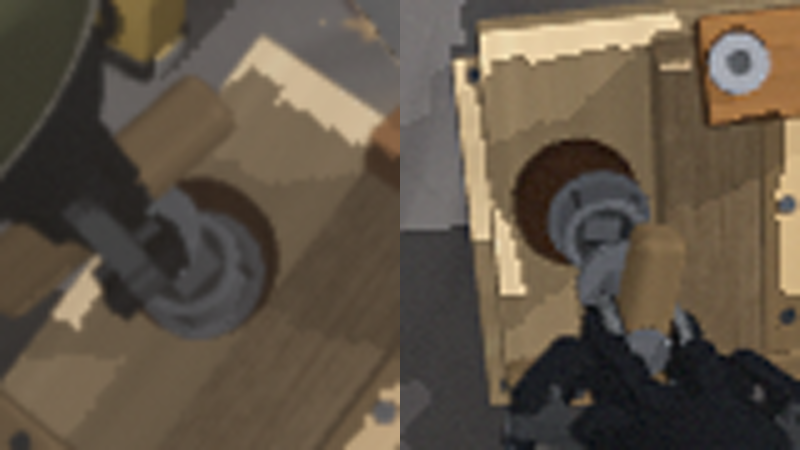

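The tip hangs just above the boss, near (190,220) in the scene half and (600,275) in the top half, tilted as intended. I'll descend slowly.

Call:
{"fn": "arm_command", "kwargs": {
  "steps": [
    [[0,0.02,-0.02,0.1,0,0,0],[0,0,0,0.1,0,0,0],[0,0,0,0.1,0,0,0],[0,0,0,0.1,0,0,0],[0,0,0,0.08,0,0,0],[0,0,0,0,0,0,0]]
  ]
}}

```text
time_s: 5.38
eef_pos: [474.4, 188.9, 179.8]
ee_rot: [0.256, 0.038, 0.965, 0.044]
force: [-0.7, 0.2, -2.1]
grip_width: 0.244
grip_force: 78.4
```

```bash
cat >> h.py <<'E'
def rep(m=np.array([509.5,194,118]),L=72.5):
    T=now(); st=sense(); d=T[:3,3]+T[:3,2]*L-m
    f=st["force"]; print("t %.2f tip slope xyz"%st["time_s"],np.round([d@xs,d@ys,d@s],1),"F",np.round([f@xs,f@ys,f@s],1),
     "bar ang %.1f"%((np.degrees(np.arctan2(-T[:3,0]@ys,-T[:3,0]@xs)))),"tilt",np.round([T[:3,2]@xs,T[:3,2]@ys],3),"tau",np.round(st["wrist_torque"]@s,2),"grip",round(st["grip_width"],3),"j6",st["joints"][5].round(2))
E
python3 -c "
from h import *
rep()"
```

```text
t 5.38 tip slope xyz [ 0.4 -0.4 -1.3] F [-1.6  0.3 -1.5] bar ang -12.1 tilt [0.003 0.001] tau -0.0 grip 0.244 j6 -1.32
```

No contact so far. I'll continue down in small steps.

Call:
{"fn": "arm_command", "kwargs": {
  "steps": [
    [[0,0,0,0.08,0,0,0],[0,0,0,0.08,0,0,0],[0,0,0,0.06,0,0,0],[0,0,0,0,0,0,0]]
  ]
}}

```text
time_s: 5.88
eef_pos: [480.0, 189.6, 170.4]
ee_rot: [0.256, 0.038, 0.965, 0.045]
force: [0.1, 0.4, -3.2]
grip_width: 0.243
grip_force: 78.4
```

```bash
python3 -c "
from h import *
rep()"
```

```text
t 5.88 tip slope xyz [  0.6  -0.4 -12.2] F [-1.5  0.4 -2.8] bar ang -12.1 tilt [0.003 0.001] tau 0.05 grip 0.243 j6 -1.32
```

Call:
{"fn": "arm_command", "kwargs": {
  "steps": [
    [[0,0,0,0.06,0,0,0],[0,0,0,0.06,0,0,0],[0,0,0,0.06,0,0,0],[0,0,0,0,0,0,0]]
  ]
}}

```text
time_s: 6.38
eef_pos: [483.5, 190.6, 165.7]
ee_rot: [0.257, 0.038, 0.965, 0.045]
force: [-41.3, -9.4, 43.4]
grip_width: 0.244
grip_force: 87.0
```

```bash
python3 -c "
from h import *
rep()"
```

```text
t 6.38 tip slope xyz [  1.5   0.2 -18.1] F [-14.9  -3.9  58.7] bar ang -12.0 tilt [0.005 0.001] tau -0.19 grip 0.244 j6 -1.32
```

Contact at about −18. I'll ease the press to about 20 N and twist both ways to feel whether the square is engaged.

Call:
{"fn": "arm_command", "kwargs": {
  "steps": [
    [[0,0,0,-0.06,0,0,0],[0,0,0,0,0,0,-0.4],[0,0,0,0,0,0,-0.4],[0,0,0,0,0,0,0]]
  ]
}}

```text
time_s: 6.88
eef_pos: [483.3, 190.3, 166.0]
ee_rot: [0.259, -0.019, 0.965, 0.029]
force: [-4.0, 1.0, 5.4]
grip_width: 0.241
grip_force: 79.4
```

```bash
python3 -c "
from h import *
rep()"
```

```text
t 6.88 tip slope xyz [  1.4  -0.1 -17.7] F [-0.6  1.5  6.5] bar ang -5.2 tilt [0.005 0.001] tau 0.03 grip 0.241 j6 -1.44
```

Call:
{"fn": "arm_command", "kwargs": {
  "steps": [
    [[0,0,0,0,0,0,0.5],[0,0,0,0,0,0,0.5],[0,0,0,0,0,0,0.5],[0,0,0,0,0,0,0]]
  ]
}}

```text
time_s: 7.38
eef_pos: [483.3, 190.4, 166.0]
ee_rot: [0.255, 0.089, 0.961, 0.058]
force: [-3.1, 3.3, 5.5]
grip_width: 0.244
grip_force: 79.5
```

```bash
python3 -c "
from h import *
rep()"
```

```text
t 7.38 tip slope xyz [  1.5  -0.  -17.7] F [0.4 3.6 6.1] bar ang -18.1 tilt [0.005 0.001] tau -0.02 grip 0.244 j6 -1.21
```

Call:
{"fn": "arm_command", "kwargs": {
  "steps": [
    [[0,0,0,0,0,0,0.5],[0,0,0,0,0,0,0.5],[0,0,0,0,0,0,0.5],[0,0,0,0,0,0,0]]
  ]
}}

```text
time_s: 7.88
eef_pos: [483.3, 190.2, 166.0]
ee_rot: [0.246, 0.196, 0.945, 0.086]
force: [-2.7, 2.4, 5.3]
grip_width: 0.245
grip_force: 79.5
```

```bash
python3 -c "
from h import *
rep()
b=capture('top');a=capture('scene')
f=lambda i:cv2.resize(i[:,:,::-1],None,fx=5,fy=5,interpolation=cv2.INTER_CUBIC)
cv2.imwrite('pics/in.png',np.hstack([f(a[180:270,310:390]),f(b[140:230,315:395])]))"
```

```text
t 7.88 tip slope xyz [  1.4  -0.3 -17.7] F [0.6 2.7 5.7] bar ang -30.9 tilt [0.005 0.001] tau 0.0 grip 0.245 j6 -0.99
```

View pics/in.png

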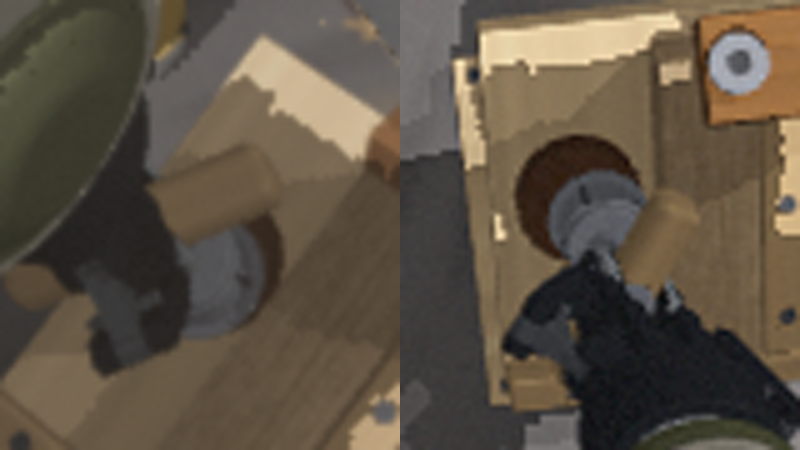

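The key stands on the boss, and the disc (at 577,195) may have turned slightly. I'll press a bit more and turn on clockwise. If the square is engaged the disc will follow, and if not it will drop when it matches.

Call:
{"fn": "arm_command", "kwargs": {
  "steps": [
    [[0,0,0,0.02,0,0,0.6],[0,0,0,0,0,0,0.6],[0,0,0,0,0,0,0.6],[0,0,0,0,0,0,0.6]]
  ]
}}

```text
time_s: 8.48
eef_pos: [483.4, 190.0, 165.9]
ee_rot: [0.227, 0.363, 0.895, 0.129]
force: [-16.2, -5.1, 19.7]
grip_width: 0.244
grip_force: 82.2
```

```bash
python3 -c "
from h import *
rep()
b=capture('top')
f=lambda i:cv2.resize(i,None,fx=10,fy=10,interpolation=cv2.INTER_CUBIC)
i0=cv2.imread('pics/top0.png')[160:210,330:370]; i1=b[160:210,330:370,::-1]
cv2.imwrite('pics/cmp.png',np.hstack([f(i0),np.clip(f(i1)*1.6,0,255).astype(np.uint8)]))"
```

```text
t 8.47 tip slope xyz [  1.4  -0.6 -17.8] F [-4.7 -3.  25.4] bar ang -51.6 tilt [0.005 0.   ] tau 0.29 grip 0.244 j6 -0.62
```

View pics/cmp.png

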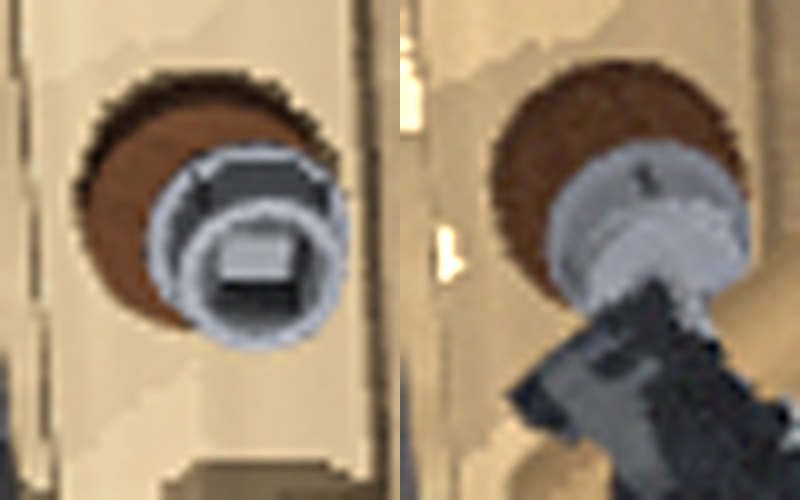

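The disc and its mark have turned clockwise (mark now at 645,180) and the torque is 0.29 N m, so the square is engaged and home. Turning on.

Call:
{"fn": "arm_command", "kwargs": {
  "steps": [
    [[0,0,0,0,0,0,0.6],[0,0,0,0,0,0,0.6],[0,0,0,0,0,0,0.6]]
  ],
  "squeeze": 100
}}

```text
time_s: 8.9
eef_pos: [483.2, 189.8, 165.7]
ee_rot: [0.207, 0.48, 0.838, 0.158]
force: [-19.6, -7.1, 21.9]
grip_width: 0.24
grip_force: 96.8
```

```bash
python3 -c "
from h import *
rep()"
```

```text
t 8.90 tip slope xyz [  1.1  -0.8 -17.8] F [-6.7 -4.5 29.2] bar ang -67.1 tilt [ 0.004 -0.   ] tau 0.28 grip 0.24 j6 -0.35
```

Call:
{"fn": "arm_command", "kwargs": {
  "steps": [
    [[0,0,0,0,0,0,0.5],[0,0,0,0,0,0,0.5]]
  ]
}}

```text
time_s: 9.15
eef_pos: [483.0, 189.7, 165.7]
ee_rot: [0.195, 0.541, 0.8, 0.173]
force: [-19.7, -9.4, 22.5]
grip_width: 0.24
grip_force: 96.8
```

```bash
python3 -c "
from h import *
rep()"
```

```text
t 9.15 tip slope xyz [  0.9  -0.8 -17.8] F [-6.8 -6.7 29.9] bar ang -75.6 tilt [ 0.004 -0.   ] tau 0.25 grip 0.24 j6 -0.21
```

Call:
{"fn": "arm_command", "kwargs": {
  "steps": [
    [[0,0,0,0,0,0,0.4],[0,0,0,0,0,0,0.4]]
  ]
}}

```text
time_s: 9.4
eef_pos: [482.9, 189.6, 165.6]
ee_rot: [0.184, 0.588, 0.766, 0.184]
force: [-20.7, -9.1, 23.1]
grip_width: 0.241
grip_force: 97.0
```

```bash
python3 -c "
from h import *
rep()"
```

```text
t 9.40 tip slope xyz [  0.7  -0.9 -17.8] F [-7.3 -6.4 30.9] bar ang -82.5 tilt [ 0.003 -0.   ] tau 0.27 grip 0.241 j6 -0.09
```

Call:
{"fn": "arm_command", "kwargs": {
  "steps": [
    [[0,0,0,0,0,0,0.4],[0,0,0,0,0,0,0.4]]
  ]
}}

```text
time_s: 9.65
eef_pos: [482.8, 189.6, 165.5]
ee_rot: [0.173, 0.633, 0.729, 0.195]
force: [-21.3, -9.1, 23.0]
grip_width: 0.238
grip_force: 97.1
```

```bash
python3 -c "
from h import *
rep()"
```

```text
t 9.65 tip slope xyz [  0.5  -0.9 -17.8] F [-7.8 -6.2 31.1] bar ang -89.4 tilt [ 0.003 -0.   ] tau 0.3 grip 0.238 j6 0.03
```

Call:
{"fn": "arm_command", "kwargs": {
  "steps": [
    [[0,0,0,0,0,0,0.3],[0,0,0,0,0,0,0.3]]
  ]
}}

```text
time_s: 9.9
eef_pos: [482.8, 189.6, 165.5]
ee_rot: [0.164, 0.664, 0.701, 0.202]
force: [-20.9, -7.7, 21.9]
grip_width: 0.24
grip_force: 97.0
```

```bash
python3 -c "
from h import *
rep()"
```

```text
t 9.90 tip slope xyz [  0.5  -0.9 -17.8] F [-7.9 -4.9 29.9] bar ang -94.5 tilt [ 0.003 -0.   ] tau 0.51 grip 0.24 j6 0.12
```

Call:
{"fn": "arm_command", "kwargs": {
  "steps": [
    [[0,0,0,0,0,0,0.3],[0,0,0,0,0,0,0.3]]
  ]
}}

```text
time_s: 10.15
eef_pos: [482.8, 189.7, 165.5]
ee_rot: [0.155, 0.695, 0.671, 0.209]
force: [-21.1, -6.4, 22.6]
grip_width: 0.242
grip_force: 97.0
```

```bash
python3 -c "
from h import *
rep()"
```

```text
t 10.15 tip slope xyz [  0.5  -0.8 -17.8] F [-7.6 -3.6 30.5] bar ang -99.5 tilt [ 0.003 -0.001] tau 1.2 grip 0.242 j6 0.21
```

The torque has risen to 1.2 N m, so it's clamped. I'll hold, then take the twist out of the key.

Call:
{"fn": "arm_command", "kwargs": {
  "steps": [
    [[0,0,0,0,0,0,0.1],[0,0,0,0,0,0,0],[0,0,0,0,0,0,0],[0,0,0,0,0,0,0]]
  ]
}}

```text
time_s: 10.65
eef_pos: [482.8, 189.7, 165.5]
ee_rot: [0.154, 0.699, 0.666, 0.21]
force: [-20.9, -6.6, 22.6]
grip_width: 0.242
grip_force: 97.1
```

```bash
python3 -c "
from h import *
rep()"
```

```text
t 10.65 tip slope xyz [  0.5  -0.8 -17.8] F [-7.4 -3.8 30.4] bar ang -100.3 tilt [ 0.003 -0.001] tau 1.03 grip 0.242 j6 0.23
```

Call:
{"fn": "arm_command", "kwargs": {
  "steps": [
    [[0,0,0,-0.02,0,0,-0.2],[0,0,0,0,0,0,-0.2],[0,0,0,0,0,0,-0.2],[0,0,0,0,0,0,0]]
  ]
}}

```text
time_s: 11.15
eef_pos: [482.6, 189.6, 165.6]
ee_rot: [0.162, 0.67, 0.696, 0.203]
force: [-9.3, -4.9, 9.2]
grip_width: 0.239
grip_force: 98.9
```

```bash
python3 -c "
from h import *
rep()"
```

```text
t 11.15 tip slope xyz [  0.4  -0.9 -17.7] F [-3.9 -3.6 12.8] bar ang -95.3 tilt [ 0.003 -0.   ] tau 0.04 grip 0.239 j6 0.14
```

Torque is now about zero with the key free in the socket. Drawing it out along the axis.

Call:
{"fn": "arm_command", "kwargs": {
  "steps": [
    [[0,0,0,-0.1,0,0,0],[0,0,0,-0.2,0,0,0],[0,0,0,-0.25,0,0,0],[0,0,0,-0.4,0,0,0],[0,0,0,-0.4,0,0,0],[0,0,0,0,0,0,0],[0,0,0,0,0,0,0]]
  ]
}}

```text
time_s: 12.02
eef_pos: [449.1, 185.6, 223.2]
ee_rot: [0.162, 0.67, 0.695, 0.204]
force: [-0.3, 0.1, -3.2]
grip_width: 0.238
grip_force: 98.9
```

Run:
```python
from h import *
rep(); T0=now(); print(T0[:3,3])
b=np.r_[T0[:2,0],0]
g=np.array([482.6,365.6,206])
# bar parallel to start or any yaw: keep minimal rotation
T1=H(tool(np.array([0,0,-1.]),b),g); step(T0,T1,8)
b2=R.from_euler('z',-13.6,degrees=True).apply([-1,0,0]); step(T0,H(tool(np.array([0,0,-1.]),b2),g),16)
```

```text
t 12.03 tip slope xyz [-0.  -0.4 49.1] F [-1.8  0.2 -2.6] bar ang -95.4 tilt [0.002 0.001] tau -0.01 grip 0.238 j6 0.13
[449.06457885 185.59631206 223.23535798]
8 rows of [0.444, 0.085, 0.084, 0.437, -0.039, -0.01]
16 rows of [0.167, 0.172, 0.067, 0.2, 0.123, -0.527]
```

Call:
{"fn": "arm_command", "kwargs": {
  "steps": [
    [[0,0.444,0.085,0.084,0.437,-0.039,-0.01],[0,0.444,0.085,0.084,0.437,-0.039,-0.01],[0,0.444,0.085,0.084,0.437,-0.039,-0.01],[0,0.444,0.085,0.084,0.437,-0.039,-0.01],[0,0.444,0.085,0.084,0.437,-0.039,-0.01],[0,0.444,0.085,0.084,0.437,-0.039,-0.01],[0,0.444,0.085,0.084,0.437,-0.039,-0.01],[0,0.444,0.085,0.084,0.437,-0.039,-0.01]]
  ]
}}

```text
time_s: 13.02
eef_pos: [482.9, 366.2, 205.2]
ee_rot: [-0.001, 0.69, 0.724, -0.001]
force: [0.2, -0.9, -2.2]
grip_width: 0.237
grip_force: 98.8
```

Call:
{"fn": "arm_command", "kwargs": {
  "steps": [
    [[0,0,0,0,0,0,0],[0,0,0,0,0,0,0],[0,0,0,0,0,0,0],[0,0,0,0,0,0,0]]
  ]
}}

```text
time_s: 13.52
eef_pos: [482.6, 365.1, 206.9]
ee_rot: [0.0, 0.69, 0.724, 0.0]
force: [-1.4, -0.4, -2.5]
grip_width: 0.239
grip_force: 98.8
```

Run:
```python
from h import *
T0=now(); print(T0.round(3))
b=np.r_[T0[:2,0],0]
step(T0,H(tool(np.array([0,0,-1.]),b),[482.5,365.6,150]),3)
a=capture("scene");b=capture("top")
f=lambda i,k:cv2.resize(i[:,:,::-1],None,fx=k,fy=k,interpolation=cv2.INTER_CUBIC)
x=f(a[160:270,240:330],4.5);y=f(b[140:230,315:405],4.5);z=np.zeros((x.shape[0],y.shape[1],3),np.uint8);z[:y.shape[0]]=y
cv2.imwrite("pics/over.png",np.clip(np.hstack([x,z]).astype(float)*1.4,0,255))
```

```text
[[-4.90000e-02  9.99000e-01  1.00000e-03  4.82637e+02]
 [ 9.99000e-01  4.90000e-02  1.00000e-03  3.65075e+02]
 [ 0.00000e+00  1.00000e-03 -1.00000e+00  2.06861e+02]
 [ 0.00000e+00  0.00000e+00  0.00000e+00  1.00000e+00]]
3 rows of [0.003, -0.001, 0.379, 0.002, -0.001, -0.0][ WARN:0@2.807] global loadsave.cpp:1063 imwrite_ Unsupported depth image for selected encoder is fallbacked to CV_8U.
```

View pics/over.png

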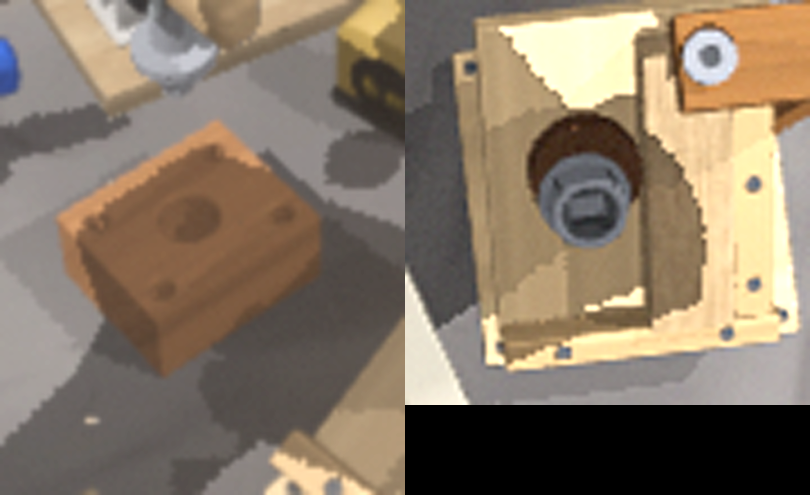

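The blank now lies flush on the fence with the disc against it (640,190). The bore is at (190,218) and the key's tip hangs at (178,85) above it. I'll check both numerically.

Run:
```python
from h import *
np.set_printoptions(precision=1,suppress=True)
F=lambda x,y:((x+.5)/4.5-.5+240,(y+.5)/4.5-.5+160)
print("bore",onz("scene",F(190,218),45), "crop px of commanded tip/collar for L:")
for L in(68.5,72.5,76.5):
  for z in(0,22):
    p=proj("scene",[482.6,365.1,206.9-L+z]); print(L,z,((p-[240,160]+.5)*4.5-.5))
print("start bore in view:",(proj("scene",[482.5,365.6,45])-[240,160]+.5)*4.5-.5)
```

```text
bore [482.1 363.4  45. ] crop px of commanded tip/collar for L:
68.5 0 [176.5  80.2]
68.5 22 [173.3  44.9]
72.5 0 [177.   86.5]
72.5 22 [173.9  51.5]
76.5 0 [177.6  92.7]
76.5 22 [174.5  57.9]
start bore in view: [187.9 214.7]
```

The geometry agrees with the start pose. Descending.

Call:
{"fn": "arm_command", "kwargs": {
  "steps": [
    [[0,0,0,0.4,0,0,0],[0,0,0,0.5,0,0,0],[0,0,0,0.5,0,0,0],[0,0,0,0.2,0,0,0],[0,0,0,0.1,0,0,0],[0,0,0,0.1,0,0,0],[0,0,0,0.1,0,0,0],[0,0,0,0,0,0,0]]
  ]
}}

```text
time_s: 14.62
eef_pos: [482.6, 365.4, 111.5]
ee_rot: [-0.0, 0.69, 0.724, 0.0]
force: [0.4, -0.4, -3.2]
grip_width: 0.238
grip_force: 98.8
```

```bash
python3 -c "
from h import *
st=sense();print(st['eef_pos'],st['force'],st['wrist_torque'])"
```

```text
[482.63806989 365.40876135 111.45510358] [ 0.44672674 -0.38768403 -3.19001197] [ 0.01211325 -0.02094913  0.0115863 ]
```

In the bore with no contact. 15 mm to go, slowly.

Call:
{"fn": "arm_command", "kwargs": {
  "steps": [
    [[0,0,0,0.1,0,0,0],[0,0,0,0.1,0,0,0],[0,0,0,0.06,0,0,0],[0,0,0,0,0,0,0]]
  ]
}}

```text
time_s: 15.12
eef_pos: [482.6, 365.4, 98.3]
ee_rot: [-0.0, 0.69, 0.724, -0.0]
force: [-0.1, 0.4, -4.3]
grip_width: 0.239
grip_force: 98.8
```

Call:
{"fn": "arm_command", "kwargs": {
  "steps": [
    [[0,0,0,0.03,0,0,0],[0,0,0,0.03,0,0,0],[0,0,0,0,0,0,0]]
  ]
}}

```text
time_s: 15.5
eef_pos: [482.8, 365.6, 97.1]
ee_rot: [0.0, 0.69, 0.724, 0.001]
force: [-4.0, -1.8, 8.5]
grip_width: 0.24
grip_force: 100.4
```

Seated at z 97.1, the same height as at the first grasp. I'll open and lift away.

Call:
{"fn": "arm_command", "kwargs": {
  "steps": [
    [[0.6,0,0,0,0,0,0],[1,0,0,0,0,0,0],[1,0,0,0,0,0,0],[1,0,0,0,0,0,0],[1,0,0,0,0,0,0]]
  ]
}}

```text
time_s: 16.12
eef_pos: [482.7, 365.4, 95.5]
ee_rot: [-0.0, 0.69, 0.724, 0.0]
force: [-1.1, -0.9, -0.3]
grip_width: 1.002
grip_force: 0.0
```

Call:
{"fn": "arm_command", "kwargs": {
  "steps": [
    [[1,0,0,-0.3,0,0,0],[1,0,0,-0.6,0,0,0],[1,0,0,-0.8,0,0,0],[1,0,0,-0.8,0,0,0],[1,0,-0.8,-0.2,0,0,0],[1,0,-1,0,0,0,0],[1,0,-1,0,0,0,0],[1,0,0,0,0,0,0]]
  ]
}}

```text
time_s: 17.12
eef_pos: [340.5, 358.7, 232.1]
ee_rot: [0.0, 0.689, 0.725, 0.001]
force: [1.3, -0.5, -0.4]
grip_width: 1.006
grip_force: 0.0
```

Run:
```python
from h import *
np.set_printoptions(precision=1,suppress=True)
print(sense()["force"],sense()["eef_pos"])
a=capture("scene")[:,:,::-1];b=capture("top")[:,:,::-1]
cv2.imwrite("pics/end_s.png",a);cv2.imwrite("pics/end_t.png",b)
# key bar: yellow wood mask vs darker red block, near the stand in both views
def cen(im,n,lab):
    hsv=cv2.cvtColor(np.ascontiguousarray(im),cv2.COLOR_BGR2HSV)
    p=proj(n,[482.5,365.5,112]); x,y=map(int,p); r=30
    w=hsv[y-r:y+r,x-r:x+r].astype(int)
    m=((w[...,1]<60)&(w[...,2]>120)).astype(np.uint8)
    k,_,st,c=cv2.connectedComponentsWithStats(m)
    print(lab,"predicted",p,[(st[i][4],c[i]+[x-r,y-r]) for i in range(1,k) if st[i][4]>8])
for lab in("0","end"):
  for n in("scene","top"):
    f={"0":f"pics/{n}0.png","end":f"pics/end_{n[0]}.png"}[lab]
    cen(cv2.imread(f),n,n+lab)
```

```text
[ 1.3 -0.5 -0.4] [340.5 358.7 232.1]
scene0 predicted [279.5 186.3] [(np.int32(154), array([273.7, 163. ])), (np.int32(79), array([279.5, 186.6])), (np.int32(67), array([282.3, 209.3]))]
top0 predicted [281.1 197. ] [(np.int32(61), array([255. , 169.6])), (np.int32(16), array([267.5, 175.6])), (np.int32(135), array([283.2, 198.7]))]
sceneend predicted [279.5 186.3] [(np.int32(159), array([273.3, 163. ]))]
topend predicted [281.1 197. ] [(np.int32(45), array([253.7, 169.8])), (np.int32(43), array([251.9, 204.2])), (np.int32(10), array([252. , 223.8]))]
```

The arm probably shades or hides the key, so I'll move it well clear towards its start and check again.

Call:
{"fn": "arm_command", "kwargs": {
  "steps": [
    [[1,0.6,-1,-0.6,0,0,0],[1,0.6,-1,-0.6,0,0,0],[1,0.6,-1,0,0,0,0],[1,0.6,-1,0,0,0,0],[1,0.6,0,0,0,0,0],[1,0,0,0,0,0,0]]
  ]
}}

```text
time_s: 17.98
eef_pos: [140.8, 497.4, 287.5]
ee_rot: [0.0, 0.689, 0.725, 0.0]
force: [0.0, -0.1, 0.2]
grip_width: 1.002
grip_force: 0.0
```

Run:
```python
from h import *
np.set_printoptions(precision=1,suppress=True)
print(sense()["eef_pos"])
for n in("scene","top"): cv2.imwrite(f"pics/end2_{n}.png",capture(n)[:,:,::-1])
for n in("scene","top"):
  for f in(f"pics/{n}0.png",f"pics/end2_{n}.png"):
    hsv=cv2.cvtColor(cv2.imread(f),cv2.COLOR_BGR2HSV)
    x,y=map(int,proj(n,[482.5,365.5,112])); r=26
    w=hsv[y-r:y+r,x-r:x+r].astype(int)
    for nm,m in(("steel",(w[...,1]<60)&(w[...,2]>110)),("bar",(w[...,0]<25)&(w[...,1]>70)&(w[...,1]<140)&(w[...,2]>130))):
        k,l,st,c=cv2.connectedComponentsWithStats(m.astype(np.uint8))
        for i in range(1,k):
            if st[i][4]>25: print(f,nm,st[i][4],c[i]+[x-r,y-r],st[i][2:4])
  a,b=[cv2.imread(f) for f in(f"pics/{n}0.png",f"pics/end2_{n}.png")]
# profile across blank/fence, row through both at top view
for f in("pics/top0.png","pics/end2_top.png"):
  g=cv2.cvtColor(cv2.imread(f),cv2.COLOR_BGR2GRAY)
  for y in(175,190,205): print(f,y,g[y,360:402])
```

```text
[140.8 497.4 287.5]
pics/scene0.png steel 134 [272.1 164. ] [30 11]
pics/scene0.png steel 80 [279.5 186.6] [12 10]
pics/scene0.png steel 63 [282.2 209. ] [16  7]
pics/scene0.png bar 491 [276.7 168.6] [52 21]
pics/scene0.png bar 155 [292.9 184.6] [20 13]
pics/scene0.png bar 182 [266.4 192.8] [26 14]
pics/scene0.png bar 97 [297.6 206.9] [15 11]
pics/end2_scene.png steel 135 [272.1 164. ] [30 11]
pics/end2_scene.png steel 78 [279.4 186.1] [12  9]
pics/end2_scene.png steel 30 [285.7 208.3] [8 7]
pics/end2_scene.png bar 720 [279.7 177.1] [52 46]
pics/end2_scene.png bar 26 [294.5 210. ] [10  4]
pics/top0.png steel 106 [262.4 173.5] [14 10]
pics/top0.png steel 136 [283.2 198.7] [15 14]
pics/top0.png bar 156 [285.1 185.8] [14 18]
pics/top0.png bar 157 [277.3 210. ] [14 18]
pics/end2_top.png steel 88 [280.4 196.9] [10 11]
pics/end2_top.png bar 106 [269.4 197.2] [18  9]
pics/end2_top.png bar 140 [292.9 197.7] [19  9]
pics/top0.png 175 [ 91  67  93  88 193 181  96  58 156 160 163 160 160 165 158 155 156 163
 161 148 157 153 161 157 153 156 164  99 183 186 185 184 183 186 184 186
 184 214 150 13
[... 272 characters left out ...]
169 165 170 167 164
 161 166 166 162 156 170 166 165 177 127 174 181 169 178 181 181 179 180
 179 209 212 211 215 195]
pics/end2_top.png 175 [ 89  78  71  80  79  78  79  65  95 158 162 162 159 162 167 157 154 156
 162 158 150 158 152 162 158 151 153 178 186 185 185 184 183 184 184 185
 184 213 151 131 132 133]
pics/end2_top.png 190 [ 39 115 173 172 192 197 202 130  75 146 169 172 166 168 168 167 173 172
 169 170 157 165 163 169 173 171 168 176 177 182 182 180 180 182 179 182
 181 204 208 192 135 123]
pics/end2_top.png 205 [197 197 195 194 195 199 199 174  93  76 165 166 169 173 167 165 168 165
 162 161 165 165 160 158 167 164 164 176 171 179 169 178 179 182 178 179
 179 209 212 212 214 197]
```

The key's cap is back at its start pixel (279.4,186.1 against 279.5,186.6). The dark gap at the fence (column 387) has closed along its whole length.

```bash
python3 -c "
from rig import *
print(finish_job())"
```

```text
the job is handed in; nothing more can be done
None
```

The job is handed in at about 18 s of the 67 s allowed: the blank is clamped flush against the fence (1.0 N m on the key before release), and the key is back upright and fully down in its block; the judge returned no verdict.

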